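Anchor a rack-stop stud in the sampling desk's slotted strut

ROBOT

A 7-joint arm with a two-finger parallel gripper is mounted at the origin on the work surface. World frame = base frame: x ahead of the robot, y to its left, z up, the work surface at z = 0. Lengths are in mm, angles in rad, forces in N, time in s.
With the tool pointing down it reaches from about 425 to 875 mm from the base axis. Payload 8.4 kg.
Tool frame: the origin (TCP) lies at the very end of the fingers, on their centre line; the grasp point (between the pads) lies 19 mm behind it (manip.hold_point_z is the distance from the TCP to the grasp point, in mm); z points along the fingers, y is the direction in which the jaws open and shut (so a half turn about z gives the same grasp; the last joint's range is limited). The gripper opens to 85 mm and grips with 20 to 120 N. Pads are 22 mm wide; open, the fingers measure 114 mm over their backs; the gripper's body (76 mm by 85 mm) begins 54 mm behind the grasp point. The pads swing forward as they close: fully open they stand 13 mm farther back than shut.
Start: joints at [-1.284, 0.333, 0.04, 1.465, -0.013, 1.343, -0.059], TCP at [244.594, 602.194, 231.308] pointing down, gripper open.
Joint ranges: [-2.58, 2.58], [-0.38, 2.09], [-1.3, 1.39], [0.25, 2.4], [-1.5, 4.64], [0.08, 2.09], [-2.65, 2.65]. Speed limits (rad/s): [2.22, 2.22, 2.79, 2.79, 3.14, 3.14, 3.14].

INTERFACE

Orientations are given as a unit quaternion [w, x, y, z].
In Python, from rig import readout, vision, hand_in, manip gives the robot as it stands.
- The arm moves only by the shell command python3 -m pendant 'ROWS' [FORCE]. ROWS is JSON, one flat list of numbers, 7 for each row, row after row: the shift along the tool's x, y, z as a fraction of full scale, then the turn, a rotation vector about the tool's x, y, z as a fraction of full scale, then the opening, from 0 (shut) to 1 (fully open). In form: [x, y, z, ax, ay, az, fingers, x, y, z, ax, ay, az, fingers, ...]. A call has 1 to 10 rows; each row is the pose to reach, as a shift and turn from the pose commanded when the call began, along the tool's axes at that moment; what a row does not reach only later rows make up. Full scale, the value 1, is 250 mm for a shift and 30 degrees for a turn. A row lasts 1/10 s, in which the tool goes at most 50 mm and 8.59 degrees, less where a joint would pass 70% of its speed; a pose out of reach is approached as far as the arm can. A call with a number of a shift or a turn outside -1 to 1 is refused whole. A call with a gripper value outside its range is refused whole. The fingers move at their own pace and stop on an object; FORCE is the grip in N (left out, the last holds). Time passes only in rows, so rows that repeat a pose let the fingers close. It gives the time, the measured TCP pose, the force and the opening at its end, in the units of the state.
- readout.observe(): the state, without advancing time (a new reading comes with each control period).
- vision.get_image(name): name is "scene" or "top" or "wrist"; returns the picture (384x512x3 uint8, red, green, blue); there is no depth.
- vision.camera_info(name): a dict with "fx", "fy", "cx", "cy" (pixels), "xyz" and "orientation" of the camera in the world. Camera axes: x right, y down, z forward; pixel columns grow to the right and rows downward; lengths in mm; the calibration is good to about 2 mm. A picture is of the moment at which its call begins: read the wrist's pose just before it. camera_info takes no time and is no camera call; for the wrist camera it gives the pose at the moment of the call.
- hand_in(): hands the job in, once; it reports no verdict.
The state is a dict: "time_s": time; "qpos": joint angles; "joint_velocities": joint speeds; "joint_efforts": joint torques, N m; "eef_pos": TCP position; "tcp_rot": TCP orientation; "wrist_force": force on the tool from outside, world axes, zero at the start; "moment": the same for the moment, N m; "grip_width": finger opening in mm.
Only numpy, scipy, OpenCV 4.12 (cv2) and the standard library are available. Lean on these libraries where they do the work, as an engineer would, in place of code of your own. Each camera call takes 0.05 s, during which the arm holds its last target.

TASK

Take the orange-handled hammer-head stud out of its grey block and lower its head lengthwise through the slot of the aluminium strut, level with the orange mark. Press it down gently against the sprung strip, turn it a quarter turn so that the head catches under both lips, and let go so that it stays there upright and crosswise. Never press hard on the strut, and leave the tube rack and the two bottles where they stand.

Things in the scene. Friction and masses are not known exactly. Their poses are not given: they have to be found in the camera images.
- stud_grip (a point): Centre of the stud's orange grip bar: 34 mm along x, 14 mm thick along y, 26 mm high; z up. It lies 55 mm above the underside of the steel hammer head; whole stud 68 mm high, about 0.12 kg. Starts upright in a grey block (80 x 60 x 26 mm high, fixed), head in a 16 mm deep pocket with 1.5 mm play each side, the head's underside 10 mm above the table.
- stud_head (a point): Centre of the stud's hammer head: 30 mm along x, 14.5 mm along y, 8 mm high, parallel to the grip bar and joined to it by a 10 mm round stem. The point lies 4 mm above the head's underside.
- stud: The stud itself; origin at the centre of the underside of the head, x along the head and the bar, z up.
- rail: Blue base plate of the rail, 110 mm (x) by 270 mm (y) by 6 mm, fixed to the table; origin at the centre of its underside, at table height. It carries the aluminium strut, on rubber pads that give 1 mm per 6 N (4 mm at most); it runs along the plate's y between four grey saddles (34 mm high) at the plate's ends. More than 30 N on the rail is too hard.
- rail_top (a point): Point above the PLATE's middle at the height of the strut's lip tops, 40 mm above the table; axes as the rail's. Strut: 250 mm long, 44 mm wide, slot 17 mm wide between lips 4 mm thick, channel 38 mm wide inside. The strut sits anywhere within 12 mm to either side of this point along x (never shown by the pose): find the slot by looking and by feel.
- strip_mid (a point): Point above the plate's middle at the height of the free top of the black sprung strip in the strut, 8 mm below the lip tops. It yields 14 mm, pushing back 3.4 N at first, 9.7 N at the bottom. The head can turn when its underside is 12 to 22 mm below the lip tops; turned and released, the strip lifts it against the lips' undersides (head's underside then 12 mm below the lip tops).
- mark_point (a point): Point on top of the orange mark, a post 16 x 12 mm and 40 mm high that stands on the plate beside the strut (on the plate's -x side, 43 mm from its middle line), top 46 mm above the table; axes as the rail's. The stud belongs at the same place along the rail's y as this point, within about 15 mm.
- rack: Clear tube rack, 110 x 260 mm, 98 mm high with orange-capped tubes, loose; origin at the centre of its underside. Leave it alone.
- gel: Hand-gel bottle, 64 mm wide, 170 mm high, loose; origin at the centre of its underside. Leave it alone.
- spray: Pink spray bottle, 86 mm wide, 168 mm high, loose; origin at the centre of its underside. Leave it alone.
Things that resemble listed ones, but are neither listed nor needed, are in the scene too. Leave any yellow look-alike of the stud alone.

How it is judged (in metres and radians):
On the way, in this order (a step that is already met when the one before it is completed fails the run):
1. the head has gone lengthwise through the slot, down below the lips, near the mark (x of stud_head in the frame of rail between -0.022 and 0.022 m and z of stud_head in the frame of rail between 0.0165 and 0.0318 m and angle between the x axis of stud and the y axis of rail, either way round below 0.3 rad and y of stud_head in the frame of mark_point between -0.02 and 0.02 m), for 0.1 s.
2. the head has been turned a quarter turn below the lips (x of stud_head in the frame of rail between -0.022 and 0.022 m and z of stud_head in the frame of rail between 0.0165 and 0.034 m and angle between the x axis of stud and the x axis of rail, either way round below 0.35 rad), for 0.1 s.
At the end, for the whole second after the job is handed in: The stud stands upright (within 7 degrees) and still in the strut, released, its head caught crosswise (within 20 degrees) beneath both lips, lifted against them by the strip, within 18 mm of the orange mark measured along the strut (x of stud_head in the frame of rail between -0.022 and 0.022 m and z of stud_head in the frame of rail between 0.027 and 0.034 m and angle between the x axis of stud and the x axis of rail, either way round below 0.35 rad and y of stud_head in the frame of mark_point between -0.018 and 0.018 m and angle between stud's own z axis and vertical below 0.12 rad and linear speed of stud below 0.02 m/s and contact force between the fingers and stud below 0.1 N); the robot touches nothing.
It fails at once if the rail (plate, strut, strip) is pressed with more than 30 N (contact force between rail and anything else above 30 N).
It fails at once if the tube rack is moved by more than 20 mm (distance of rack from where it was at the start of the episode above 0.02 m).
It fails at once if a bottle is moved by more than 20 mm or tipped (distance of any of gel, spray from where it was at the start of the episode above 0.02 m or angle between any of gel, spray's own z axis and vertical above 0.3 rad).
It also fails if it takes over 64 s, if anything falls off the work surface, if the arm or the gripper's body presses on something with over 40 N, if the wrist force passes 120 N, or if a joint passes its speed limit or range.

## Working session

There is one attempt and no reset: what is moved stays moved. The work goes in short steps, Python scripts to look and compute and a shell command to move; the robot and the scene stay as the last step left them, time stands still between calls to the robot, and variables do not carry over. Pictures are saved under pics/ and viewed, and the job is handed in when it is done.

```bash
ls; mkdir -p pics; python3 - <<'E'
from rig import readout, vision, manip
import cv2
s=readout.observe(); print({k:s[k] for k in('time_s','eef_pos','tcp_rot','wrist_force','grip_width')}); print(manip.hold_point_z)
for n in("scene","top","wrist"):
    print(n,vision.camera_info(n))
    cv2.imwrite(f"pics/{n}0.png",cv2.cvtColor(vision.get_image(n),cv2.COLOR_RGB2BGR))
E
```

```text
pics
{'time_s': 0.0, 'eef_pos': array([244.43746447, 601.78837709, 230.38511989]), 'tcp_rot': array([-1.00270374e-04,  1.91712212e-01,  9.81450829e-01, -8.29154314e-04]), 'wrist_force': array([ 0.26623093, -0.56388165,  0.34261494]), 'grip_width': 85.05933236545397}
18.700000000000003
scene {'fx': 444.70126013873596, 'fy': 444.70126013873596, 'cx': 253.86147902149804, 'cy': 190.97183677268376, 'xyz': array([1079.57745112, -243.26696535,  939.18609311]), 'orientation': array([-0.21546131,  0.77495508,  0.57216246, -0.16015983])}
top {'fx': 386.22911931078335, 'fy': 386.22911931078335, 'cx': 254.81977906010434, 'cy': 194.25796327557748, 'xyz': array([525.30414962, -60.08916406, 985.13051765]), 'orientation': array([ 0.02050645, -0.70645669,  0.70716209, -0.0204991 ])}
wrist {'fx': 325.48559461789466, 'fy': 325.48559461789466, 'cx': 255.56470872581835, 'cy': 187.67421204373179, 'xyz': array([169.57654916, 633.01243507, 371.53605545]), 'orientation': array([0.13340874, 0.81851432, 0.55148604, 0.08999757])}
```

View pics/scene0.png

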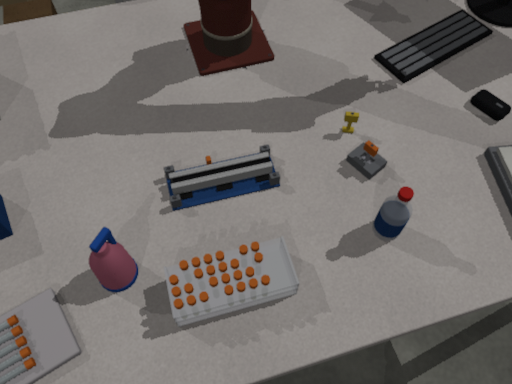

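View pics/top0.png

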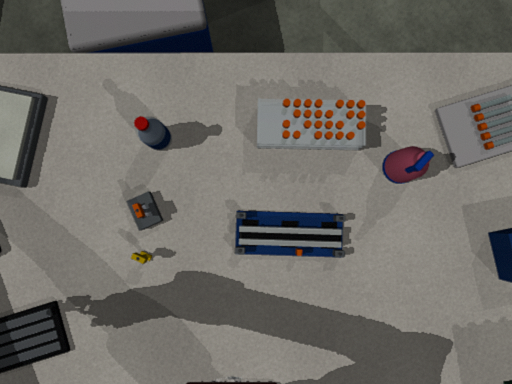

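View pics/wrist0.png

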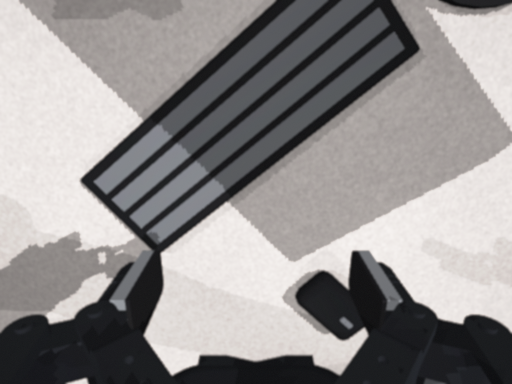

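The top view shows the stud, an orange bar in a grey block, at about (140,210). The yellow look-alike is at (142,257). The rail is at (290,234) with its orange mark at (299,252), the rack at (312,123), the gel bottle at (152,132) and the spray bottle at (407,164). I'll enlarge both the stud and the rail to confirm.

```bash
cat > h.py <<'E'
import numpy as np,cv2
from scipy.spatial.transform import Rotation as R
from rig import readout, vision
def q2R(q): return R.from_quat([q[1],q[2],q[3],q[0]]).as_matrix()
def cast(ci,px,z):
    px=np.atleast_2d(np.array(px,float))
    d=np.c_[(px[:,0]-ci['cx'])/ci['fx'],(px[:,1]-ci['cy'])/ci['fy'],np.ones(len(px))]@q2R(ci['orientation']).T
    c=np.array(ci['xyz']); t=(z-c[2])/d[:,2]
    return c+t[:,None]*d
def proj(ci,P):
    P=np.atleast_2d(np.array(P,float)); v=(P-np.array(ci['xyz']))@q2R(ci['orientation'])
    return np.c_[ci['fx']*v[:,0]/v[:,2]+ci['cx'],ci['fy']*v[:,1]/v[:,2]+ci['cy']]
def grab(n,name=None):
    ci=vision.camera_info(n); im=cv2.cvtColor(vision.get_image(n),cv2.COLOR_RGB2BGR)
    if name: cv2.imwrite(f'pics/{name}.png',im)
    return ci,im
def mask(im,lo,hi):
    return cv2.inRange(cv2.cvtColor(im,cv2.COLOR_BGR2HSV),np.array(lo),np.array(hi))
ORANGE=((5,150,120),(14,255,255)); BLUE=((100,120,30),(130,255,255))
def tri(c1,p1,c2,p2):
    A=[];B=[]
    for ci,p in((c1,p1),(c2,p2)):
        d=q2R(ci['orientation'])@np.array([(p[0]-ci['cx'])/ci['fx'],(p[1]-ci['cy'])/ci['fy'],1]); d/=np.linalg.norm(d)
        M=np.eye(3)-np.outer(d,d);A.append(M);B.append(M@np.array(ci['xyz']))
    return np.linalg.solve(A[0]+A[1],B[0]+B[1])
E
python3 - <<'E'
from h import *
t=cv2.imread('pics/top0.png'); s=cv2.imread('pics/scene0.png')
a=cv2.resize(t[180:280,110:210],(400,400),interpolation=cv2.INTER_CUBIC)
b=cv2.resize(s[90:190,325:425],(400,400),interpolation=cv2.INTER_CUBIC)
cv2.imwrite('pics/crop_stud.png',np.hstack([a,b]))
a=cv2.resize(t[200:268,225:355],None,fx=4,fy=4,interpolation=cv2.INTER_CUBIC)
b=cv2.resize(s[140:215,155:285],None,fx=4,fy=4,interpolation=cv2.INTER_CUBIC)
cv2.imwrite('pics/crop_rail.png',np.vstack([a,b]))
for n,im in(('top',t),('scene',s)):
    ci=vision.camera_info(n)
    for nm,c in(('o',ORANGE),('b',BLUE)):
        m=mask(im,*c)
        cs,_=cv2.findContours(m,cv2.RETR_EXTERNAL,cv2.CHAIN_APPROX_NONE)
        for k in cs:
            if cv2.contourArea(k)>12:
                r=cv2.minAreaRect(k); print(n,nm,np.round(r[0],1),np.round(r[1],1),round(r[2],1))
E
```

```text
top o [299.  252.5] [5. 4.] 90.0
top o [138.3 213.6] [5.8 4.5] 63.4
top o [135.  206.5] [5.4 4.9] 63.4
top o [490.5 145. ] [4. 5.] 90.0
top o [487.1 135.2] [4.1 5.7] 71.6
top o [350.3 134.8] [5.7 6.4] 45.0
top o [339.8 134.2] [5.7 6.4] 45.0
top o [329. 134.] [6. 6.] 0.0
top o [318. 134.] [6. 6.] 90.0
top o [296.6 133.8] [6.3 6.3] 26.6
top o [286. 133.] [6. 6.] 90.0
top o [483.5 126. ] [4. 5.] 90.0
top o [361. 124.] [6. 6.] 90.0
top o [339.5 124. ] [6.4 6.4] 45.0
top o [329. 124.] [6. 6.] 90.0
top o [318.  123.5] [5. 6.] 90.0
top o [307.4 123.2] [6.3 6.3] 26.6
top o [286. 123.] [6. 6.] 90.0
top o [480.5 116. ] [4. 5.] 90.0
top o [361.3 113.8] [5.7 6.4] 45.0
top o [350.5 113.5] [5. 7.] 90.0
top o [329. 113.] [6. 6.] 90.0
top o [318. 113.] [6. 6.] 90.0
top o [307.6 112.8] [6.3 6.3] 26.6
top o [297. 112.] [6. 6.] 0.0
top o [477.5 107. ] [4. 5.] 90.0
top o [361. 103.] [6. 6.] 90.0
top o [350.5 103. ] [6.4 6.4] 45.0
top o [340. 103.] [6. 6.] 90.0
top o [318. 102.] [6. 6.] 90.0
top o [308. 102.] [6. 6.] 90.0
top o [297. 102.] [6. 6.] 90.0
top o [286. 102.] [6. 6.] 90.0
top b [289.4 250.3] [
[... 935 characters left out ...]
] 90.0
scene o [197.5 272. ] [6. 7.] 90.0
scene o [249.5 270.5] [7. 7.] 90.0
scene o [210.5 269. ] [6. 7.] 90.0
scene o [222.5 265.5] [7. 7.] 90.0
scene o [182.8 263.8] [6.4 7.1] 45.0
scene o [234.3 262.3] [6.4 7.1] 45.0
scene o [195.5 260.5] [7. 7.] 90.0
scene o [207.3 257.2] [6.4 7.1] 45.0
scene o [258. 256.] [6. 6.] 90.0
scene o [219.3 254.3] [6.4 7.1] 45.0
scene o [243. 248.] [6. 6.] 90.0
scene o [254.5 245. ] [6. 7.] 90.0
scene o [374.8 147.8] [4.9 2.8] 45.0
scene b [125.1 282.3] [10.6 37.2] 53.7
scene b [100.4 240.2] [18.9 24.8] 61.4
scene b [387.2 226.7] [28.2 18.6] 27.5
scene b [  5.5 216.5] [11. 43.] 0.0
scene b [169.5 186.9] [16.4  3.1] 81.3
scene b [224.6 190.7] [ 14.2 108.7] 77.0
```

View pics/crop_stud.png

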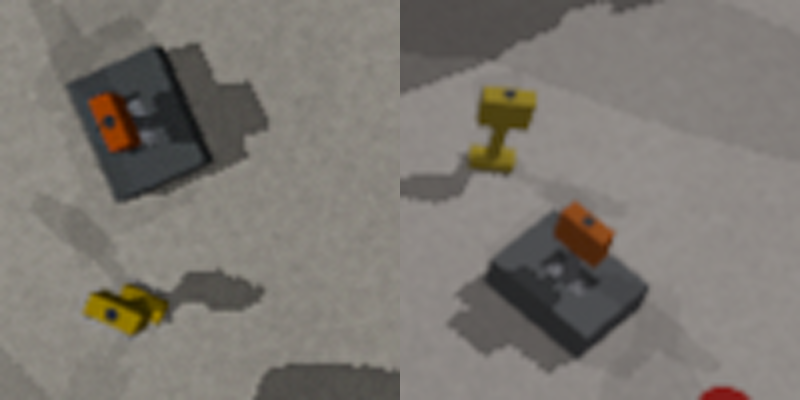

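View pics/crop_rail.png

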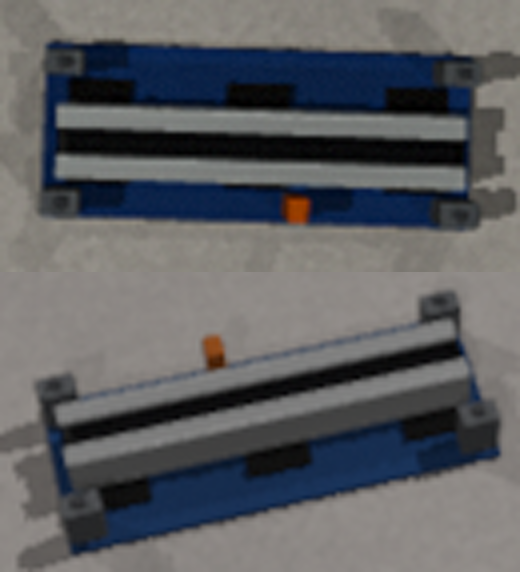

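The crop confirms it: the orange-gripped stud in the grey block is at top px (137.5,210.5). The yellow one at (138,257) stands free of any block, so I'll leave it alone.

```bash
python3 - <<'E'
from h import *
ci=vision.camera_info('top'); cs=vision.camera_info('scene')
# grip top dot
pt=(110+109/4-.4,180+122/4-.4); ps=(325+188/4-.4,90+221/4-.4)
print('dot tri',tri(ci,pt,cs,ps),'cast top z78',cast(ci,pt,78),cast(cs,ps,78))
e=cast(ci,[(110+97/4,180+95/4),(110+122/4,180+150/4)],78);d=e[1]-e[0];print('bar',e,np.degrees(np.arctan2(d[1],d[0])))
bl=cast(ci,[(110+x/4,180+y/4) for x,y in((68,86),(158,47),(210,158),(120,201))],26);print('block',bl, bl.mean(0))
d=bl[3]-bl[0];print(np.degrees(np.arctan2(d[1],d[0])))
s=cast(ci,[(240,235.2),(341.2,238.3)],40);d=s[0]-s[1];print('slot',s,np.degrees(np.arctan2(d[1],d[0])))
print('mark',cast(ci,(299,252.3),46),tri(ci,(299.2,252.3),cs,(155+213/4-.4,140+(338-272)/4)))
T=q2R(readout.observe()['tcp_rot']);print(T)
E
```

```text
dot tri [541.19102488 217.34043169  78.11122373] cast top z78 [[541.00717184 216.81540068  78.        ]] [[541.20512936 217.99561085  78.        ]]
bar [[555.92130728 223.17278303  78.        ]
 [523.66128256 207.96828694  78.        ]] -154.76499467751026
block [[563.2867775  257.52123099  26.        ]
 [587.50832176 201.97153069  26.        ]
 [518.5653759  168.73506414  26.        ]
 [492.07936928 224.06251884  26.        ]] [540.35996111 213.07258617  26.        ]
-154.83225541591383
slot [[ 480.30710739  -23.90314693   40.        ]
 [ 472.54678931 -270.33964138   40.        ]] 88.19634428943868
mark [[ 439.34555352 -166.64208988   46.        ]] [ 440.09644318 -166.03079053   53.25094452]
[[-9.26488940e-01  3.76321754e-01 -4.25997280e-04]
 [ 3.76321988e-01  9.26488124e-01 -1.23157148e-03]
 [-6.87857200e-05 -1.30134950e-03 -9.99999151e-01]]
```

```bash
cat >> h.py <<'E'
def plan(target,yaw):
    """print tool-axis shift (fraction of 250mm) and turn (fraction of 30deg) to world target with tool y at yaw deg, pointing down"""
    s=readout.observe(); T=q2R(s['tcp_rot']); y=np.radians(yaw)
    ty=np.array([np.cos(y),np.sin(y),0]); tz=np.array([0,0,-1.]); G=np.c_[np.cross(ty,tz),ty,tz]
    d=T.T@(np.array(target)-s['eef_pos']); rv=R.from_matrix(T.T@G).as_rotvec(degrees=True)
    print('t',round(s['time_s'],2),'pos',s['eef_pos'].round(1),'yaw',round(np.degrees(np.arctan2(T[1,1],T[0,1])),2),'F',s['wrist_force'].round(2),'w',round(s['grip_width'],1))
    print('shift mm',d.round(1),'frac',(d/250).round(4),'turn deg',rv.round(2),'frac',(rv/30).round(4))
E
python3 -c "
from h import *
plan((541,217,200),-64.8)"
```

```text
t 0.15 pos [244.5 601.9 230.6] yaw 67.89 F [ 1.06 -1.13 -0.32] w 85.5
shift mm [-419.6 -244.9   31. ] frac [-1.6782 -0.9798  0.1239] turn deg [-3.0000e-02  9.0000e-02  1.3269e+02] frac [-1.1000e-03  2.9000e-03  4.4231e+00]
```

```bash
python3 -m pendant '[-0.16,-0.1,0,0,0,0.28,1, -0.32,-0.2,0,0,0,0.56,1, -0.48,-0.3,0,0,0,0.84,1, -0.64,-0.4,0,0,0,1,1, -0.8,-0.5,0,0,0,1,1, -0.96,-0.58,0,0,0,1,1, -1,-0.6,0,0,0,1,1]'; python3 -c "
from h import *
plan((541,217,200),-64.8)"
```

```text
time_s: 0.85
eef_pos: [423.6, 364.0, 231.6]
tcp_rot: [0.001, 0.442, 0.897, -0.0]
wrist_force: [-0.0, -0.0, -0.6]
grip_width: 85.4
t 0.85 pos [423.6 364.  231.6] yaw 37.48 F [-0.03 -0.03 -0.59] w 85.4
shift mm [-188.     3.7   31.9] frac [-0.7522  0.015   0.1276] turn deg [1.1000e-01 6.0000e-02 1.0228e+02] frac [3.5000e-03 1.9000e-03 3.4093e+00]
```

```bash
python3 -m pendant '[-0.2,0,0,0,0,0.28,1, -0.4,0,0,0,0,0.56,1, -0.55,0,0,0,0,0.84,1, -0.7,0.01,0,0,0,1,1, -0.75,0.015,0,0,0,1,1]' >/dev/null; python3 -m pendant '[0,0,0,0,0,0.28,1, 0,0,0,0,0,0.56,1, 0,0,0,0,0,0.84,1, 0,0,0,0,0,1,1]'>/dev/null;  python3 -m pendant '[0,0,0,0,0,0.28,1, 0,0,0,0,0,0.56,1, 0,0,0,0,0,0.84,1, 0,0,0,0,0,1,1]'; python3 -c "
from h import *
plan((541,217,200),-64.8)"
```

```text
time_s: 2.15
eef_pos: [537.3, 224.7, 231.0]
tcp_rot: [-0.0, 0.946, 0.323, -0.0]
wrist_force: [0.5, -0.0, 0.8]
grip_width: 85.2
t 2.15 pos [537.3 224.7 231. ] yaw -52.29 F [ 0.51 -0.02  0.77] w 85.2
shift mm [-1.7  8.4 31. ] frac [-0.0069  0.0334  0.1241] turn deg [-0.02  0.03 12.51] frac [-0.0008  0.001   0.417 ]
```

```bash
python3 -m pendant '[-0.007,0.033,0.12,0,0,0.28,1, -0.007,0.033,0.124,0,0,0.417,1, -0.007,0.033,0.124,0,0,0.417,1,-0.007,0.033,0.124,0,0,0.417,1]'; python3 - <<'E'
from h import *
ci,im=grab('wrist','w1')
plan((541,217,120),-64.8); print(proj(ci,[[541,217,78]]))
E
```

```text
time_s: 2.55
eef_pos: [541.4, 216.9, 200.5]
tcp_rot: [-0.0, 0.975, 0.222, 0.0]
wrist_force: [-0.3, -0.8, -0.7]
grip_width: 85.6
t 2.6 pos [541.6 216.8 200.8] yaw -64.41 F [ 0.21  0.14 -0.42] w 85.9
shift mm [-0.5 -0.5 80.8] frac [-0.0019 -0.0018  0.323 ] turn deg [-0.01 -0.04  0.39] frac [-0.0005 -0.0012  0.0131]
[[255.37801197 181.93722032]]
```

View pics/w1.png

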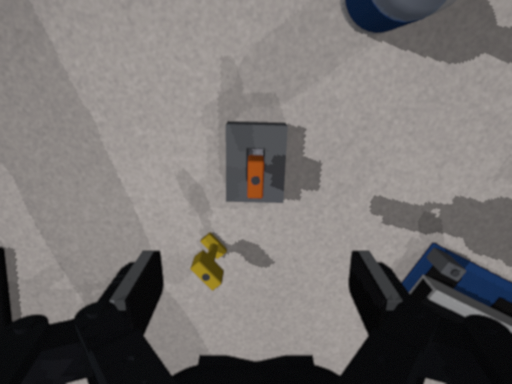

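The orange bar's top dot is at (256,180), against a prediction of (255,182), so the position is good. Next, the bar angle.

```bash
python3 - <<'E'
from h import *
im=cv2.imread('pics/w1.png');ci=vision.camera_info('wrist')
m=mask(im,*ORANGE); cs,_=cv2.findContours(m,cv2.RETR_EXTERNAL,cv2.CHAIN_APPROX_NONE)
k=max(cs,key=cv2.contourArea); p=k[:,0,:].astype(float);print(cv2.minAreaRect(k))
w=cast(ci,p,78); r=cv2.minAreaRect(w[:,:2].astype(np.float32)); print(r)
# left/right edges
for f in (np.min,np.max):
    ys=np.arange(165,194); xs=[f(p[p[:,1]==y][:,0]) for y in ys]
    a=np.polyfit(ys,xs,1); q=cast(ci,[(np.polyval(a,165),165),(np.polyval(a,193),193)],78); d=q[0]-q[1];print(a,np.degrees(np.arctan2(d[1],d[0])),q)
print('dot',cast(ci,(256,180.5),78))
E
```

```text
((254.8741455078125, 179.02731323242188), (14.805272102355957, 36.35725021362305), 1.7899105548858643)
((543.0545654296875, 218.23635864257812), (32.20895767211914, 12.646879196166992), 23.4788875579834)
[-1.29840061e-15  2.48000000e+02] 25.221727028023608 [[551.84958936 228.86566692  78.        ]
 [529.4455889  218.31276569  78.        ]]
[-2.95566502e-02  2.67118227e+02] 24.36733014225578 [[556.99713797 218.14872679  78.        ]
 [534.43419139 207.92922891  78.        ]]
dot [[542.54167708 216.98319988  78.        ]]
```

```bash
python3 -m pendant '[0,0,0.15,0,0,0,1, 0,0,0.32,0,0,0.02,1, 0,0,0.45,0,0,0.02,1,0,0,0.55,0,0,0.02,1,0,0,0.6,0,0,0.02,1,0,0,0.617,0,0,0.02,1,0,0,0.617,0,0,0.02,1,0,0,0.617,0,0,0.02,1]'; python3 -c "
from h import *
plan((541.7,217,46),-65.1)"
```

```text
time_s: 3.4
eef_pos: [542.5, 216.3, 47.5]
tcp_rot: [-0.0, 0.977, 0.215, 0.001]
wrist_force: [0.8, -0.5, 0.2]
grip_width: 85.6
t 3.4 pos [542.5 216.3  47.5] yaw -65.2 F [ 0.83 -0.54  0.2 ] w 85.6
shift mm [-0.5 -0.9  1.5] frac [-0.0019 -0.0038  0.0059] turn deg [-0.02 -0.12 -0.1 ] frac [-0.0005 -0.004  -0.0032]
```

```bash
python3 -m pendant '[0,-0.003,0.005,0,0,0,0.3,0,-0.003,0.005,0,0,0,0.1,0,-0.003,0.005,0,0,0,0,0,-0.003,0.005,0,0,0,0,0,-0.003,0.005,0,0,0,0,0,-0.003,0.005,0,0,0,0,0,-0.003,0.005,0,0,0,0,0,-0.003,0.005,0,0,0,0]' 60; python3 -c "
from h import *
plan((541.7,217,46),-65.1)"
```

```text
time_s: 4.2
eef_pos: [541.4, 216.7, 45.0]
tcp_rot: [-0.0, 0.977, 0.215, 0.0]
wrist_force: [-1.0, -0.0, 4.4]
grip_width: 12.9
t 4.2 pos [541.4 216.7  45. ] yaw -65.21 F [-0.95 -0.04  4.41] w 12.9
shift mm [ 0.4 -0.1 -1. ] frac [ 0.0016 -0.0005 -0.0039] turn deg [-0.01 -0.02 -0.11] frac [-0.0003 -0.0006 -0.0037]
```

Gripped, with the width reading about 13 mm. Lifting straight up.

```bash
python3 -m pendant '[0,0,-0.05,0,0,0,0,0,0,-0.15,0,0,0,0,0,0,-0.3,0,0,0,0,0,0,-0.45,0,0,0,0,0,0,-0.5,0,0,0,0,0,0,-0.5,0,0,0,0]'; python3 - <<'E'
from h import *
ci,im=grab('wrist','w2'); ci,im2=grab('scene','s2')
cv2.imwrite('pics/s2c.png',np.hstack([cv2.resize(im2[60:190,310:440],(390,390)),cv2.resize(im,(512,384))[:,100:412].repeat(1,0)[:384].copy() if 0 else cv2.resize(im[170:384,120:400],(400,390))]))
plan((480,-168,170),-1.8)
E
```

```text
time_s: 4.8
eef_pos: [542.3, 216.9, 172.0]
tcp_rot: [-0.001, 0.977, 0.215, 0.002]
wrist_force: [-0.4, 0.5, -2.7]
grip_width: 13.0
t 4.9 pos [540.6 216.4 168.9] yaw -65.21 F [-1.16 -0.7  -1.41] w 13.3
shift mm [-216.2  323.6   -0.9] frac [-0.8649  1.2942 -0.0035] turn deg [-4.000e-02  6.000e-02 -6.341e+01] frac [-1.4000e-03  2.2000e-03 -2.1136e+00]
```

View pics/s2c.png

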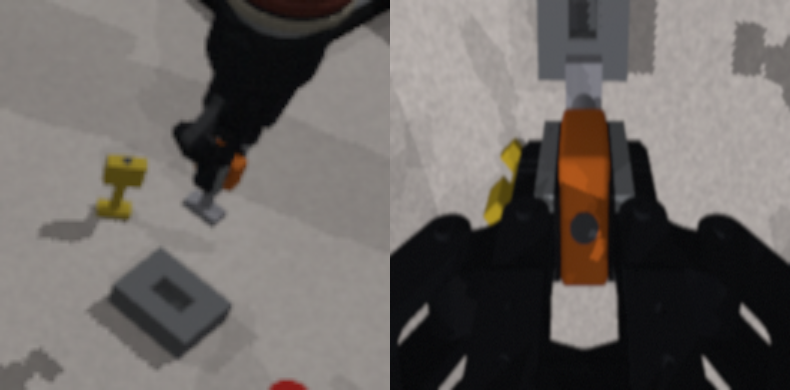

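```bash
python3 -m pendant '[-0.12,0.16,0,0,0,-0.28,0,-0.23,0.32,0,0,0,-0.56,0,-0.34,0.48,0,0,0,-0.84,0,-0.44,0.64,0,0,0,-1,0,-0.53,0.8,0,0,0,-1,0,-0.6,0.9,0,0,0,-1,0,-0.6,0.9,0,0,0,-1,0,-0.6,0.9,0,0,0,-1,0]';python3 -c "
from h import *
plan((475.8,-167.7,130),-1.8)"
```

```text
time_s: 5.7
eef_pos: [498.3, -50.9, 168.4]
tcp_rot: [-0.0, 0.888, 0.459, -0.001]
wrist_force: [0.3, 0.8, -1.8]
grip_width: 13.0
t 5.7 pos [498.3 -50.9 168.4] yaw -35.31 F [ 0.31  0.76 -1.81] w 13.0
shift mm [-108.3   49.2   38.5] frac [-0.433   0.1966  0.154 ] turn deg [ -0.13   0.06 -33.51] frac [-0.0043  0.002  -1.1169]
```

```bash
python3 -m pendant '[-0.15,0.07,0.02,0,0,-0.28,0,-0.3,0.13,0.03,0,0,-0.56,0,-0.4,0.18,0.04,0,0,-0.84,0,-0.433,0.197,0.04,0,0,-1,0,-0.433,0.197,0.04,0,0,-1,0,-0.433,0.197,0.04,0,0,-1,0,-0.433,0.197,0.04,0,0,-1,0]';python3 - <<'E'
from h import *
ci,im=grab('wrist','w3'); print(ci)
np.save('w3R',0)
plan((475.8,-167.7,130),-1.8)
ci,im=grab('top','t3');ci,im2=grab('scene','s3')
a=cv2.resize(im[180:280,225:355],(520,400),interpolation=cv2.INTER_CUBIC)
cv2.imwrite('pics/t3c.png',a)
E
```

```text
time_s: 6.4
eef_pos: [477.6, -165.6, 159.5]
tcp_rot: [-0.0, 0.738, 0.674, -0.0]
wrist_force: [-0.1, 0.2, -1.1]
grip_width: 13.2
{'fx': 325.48559461789466, 'fy': 325.48559461789466, 'cx': 255.56470872581835, 'cy': 187.67421204373179, 'xyz': array([485.70285877, -84.10254704, 300.48024105]), 'orientation': array([ 0.15970895,  0.98613859, -0.04442321, -0.007093  ])}
t 6.45 pos [ 477.6 -165.8  159.6] yaw -5.18 F [-0.3   0.75 -1.61] w 13.3
shift mm [-2.1 -1.6 29.6] frac [-0.0084 -0.0064  0.1182] turn deg [-0.03 -0.01 -3.38] frac [-0.001  -0.0002 -0.1126]
```

View pics/w3.png

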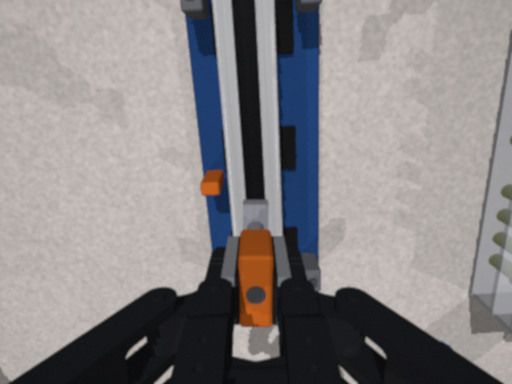

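View pics/t3c.png

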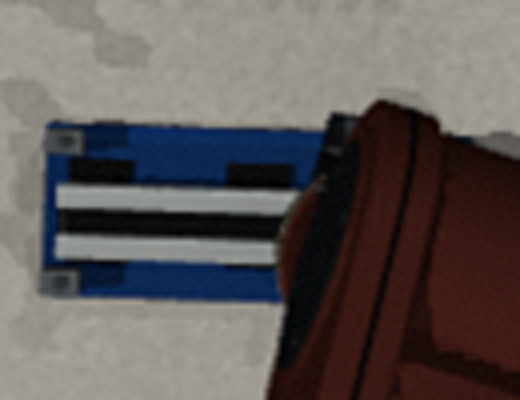

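The wrist view shows the slot as the black band between the bright lips, running from (245,0) to (255,200). The mark's top is at about (213,177).

```bash
cat >> h.py <<'E'
def slot(im,ci,rows):
    g=cv2.GaussianBlur(cv2.cvtColor(im,cv2.COLOR_BGR2GRAY),(3,3),0).astype(float)
    L=[];Rr=[]
    for r in rows:
        c0=int(round(np.polyval(np.polyfit([0,190],[245,253],1),r))); 
        x=c0
        l=g[r]; 
        while l[x]<95: x-=1
        L.append((x+(95-l[x])/(l[x+1]-l[x]),r)); x=c0
        while l[x]<95: x+=1
        Rr.append((x-(l[x]-95)/(l[x]-l[x-1]),r))
    return np.array(L),np.array(Rr)
E
python3 - <<'E'
from h import *
ci=vision.camera_info('wrist'); im=cv2.imread('pics/w3.png')
s=readout.observe();print(s['eef_pos'],ci['xyz'])
print(im[100,200:300].mean(1).astype(int))
L,Rr=slot(im,ci,range(20,185,8))
A=cast(ci,L,40);B=cast(ci,Rr,40)
w=B[:,0]-A[:,0];print('width',w.round(1))
for q in(A,B,(A+B)/2):
    f=np.polyfit(q[:,1],q[:,0],1); print('x@-167.7',np.polyval(f,-167.7),'yaw',90-np.degrees(np.arctan(f[0])),'res',np.std(q[:,0]-np.polyval(f,q[:,1])).round(2))
m=mask(im,*ORANGE);m[:,230:]=0;m[:150]=0
ys,xs=np.nonzero(m);print(xs.min(),xs.max(),ys.min(),ys.max())
cv2.imwrite('pics/w3m.png',cv2.resize(im[150:260,180:330],(750,550),interpolation=cv2.INTER_CUBIC))
E
```

```text
[ 477.51441553 -166.34559444  159.75251914] [485.49239369 -84.82654619 300.77531796]
[ 68  68  68  68  68  67  67  67  67  67  67  68  68  67  68  67  68  67
  68  75 111 154 175 186 188 180 174 172 170 169 172 173 174 174 175 176
 175 161 121  66  27  20  22  21  20  20  22  23  22  24  21  23  21  20
  22  22  23  20  31  77 130 162 171 173 172 169 168 170 173 173 172 173
 177 182 187 185 167 128  79  47  47  59  64  64  66  66  65  65  65  65
  65  65  65  64  66  65  65  64  66  66]
width [16.1 16.2 16.1 16.2 16.1 16.1 16.1 16.1 16.2 16.  16.1 16.1 16.  16.1
 16.1 16.1 16.1 16.1 16.1 16.  16.2]
x@-167.7 468.9933611025723 yaw 88.20834834260509 res 0.03
x@-167.7 485.1144607159623 yaw 88.18740022198817 res 0.05
x@-167.7 477.05377623707625 yaw 88.19787215481206 res 0.03
201 220 171 194
```

View pics/w3m.png

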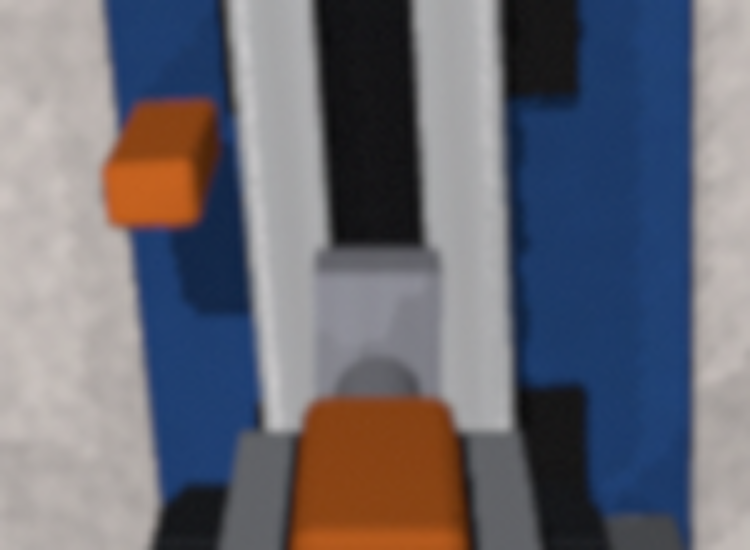

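```bash
python3 - <<'E'
from h import *
ci=vision.camera_info('wrist')
mk=cast(ci,(180+155/5-.4,150+192/5-.4),46)[0];print('mark',mk, cast(ci,[(180+107/5,188),(180+203/5,188)],46), cast(ci,[(211,150+160/5),(211,150+226/5)],46))
s=readout.observe();z=s['eef_pos'][2]-35+8
h=cast(ci,[(180+317/5-.4,204),(180+440/5-.4,204)],z);print('head',h,h.mean(0),s['eef_pos'])
u=np.array([np.cos(np.radians(88.2)),np.sin(np.radians(88.2))]);c0=np.array([477.05,-167.7])
t=(mk[:2]-c0)@u;print('target',c0+t*u,'rail mid x offset check',(mk[:2]-c0)@np.array([u[1],-u[0]]))
plan((*(c0+t*u),110),-1.8)
E
```

```text
mark [ 441.13647757 -166.21869913   46.        ] [[ 433.5770103  -165.53832622   46.        ]
 [ 449.3536863  -166.95827058   46.        ]] [[ 442.15208993 -161.10176274   46.        ]
 [ 440.62963338 -172.50806131   46.        ]]
head [[ 472.85174296 -149.36915221  132.75251914]
 [ 486.40733748 -150.5897821   132.75251914]] [ 479.62954022 -149.97946716  132.75251914] [ 477.51441553 -166.34559444  159.75251914]
target [ 477.06107226 -167.347675  ] rail mid x offset check -35.94233006351173
t 6.55 pos [ 477.5 -166.3  159.8] yaw -5.18 F [-1.19 -0.21 -1.97] w 13.4
shift mm [-1.  -0.4 49.8] frac [-0.0042 -0.0014  0.199 ] turn deg [-0.01 -0.   -3.38] frac [-0.0003 -0.0002 -0.1126]
```

```bash
python3 -m pendant '[-0.004,-0.001,0.1,0,0,-0.113,0,-0.004,-0.001,0.2,0,0,-0.113,0,-0.004,-0.001,0.28,0,0,-0.113,0,-0.004,-0.001,0.3,0,0,-0.113,0,-0.004,-0.001,0.3,0,0,-0.113,0,-0.004,-0.001,0.3,0,0,-0.113,0]';python3 - <<'E'
from h import *
ci,im=grab('wrist','w4'); 
plan((477.05,-167.3,85),-1.8)
cv2.imwrite('pics/w4c.png',cv2.resize(im[100:250,155:355],(800,600),interpolation=cv2.INTER_CUBIC))
E
```

```text
time_s: 7.15
eef_pos: [477.5, -168.5, 85.7]
tcp_rot: [0.0, 0.718, 0.696, 0.0]
wrist_force: [-0.6, -0.8, -1.1]
grip_width: 13.4
t 7.2 pos [ 477.7 -168.5   85.9] yaw -1.83 F [ 0.15  0.24 -1.36] w 13.3
shift mm [ 1.2 -0.6  0.9] frac [ 0.0048 -0.0026  0.0037] turn deg [ 0.09  0.   -0.03] frac [ 0.0031  0.0001 -0.0009]
```

View pics/w4c.png

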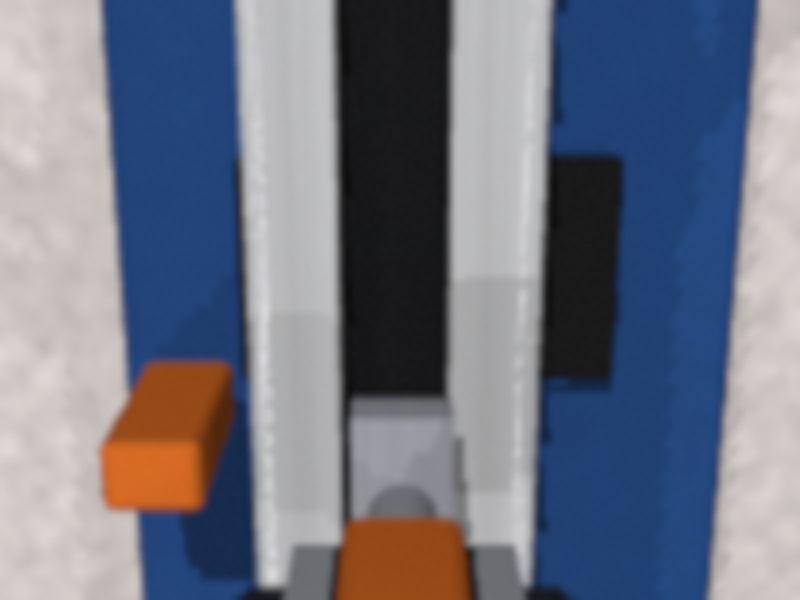

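The head's far edge runs from (242.5,203) to (267.5,203) and sits over the slot at columns 241–267. Next I'll work out the lateral error.

```bash
python3 - <<'E'
from h import *
ci=vision.camera_info('wrist'); im=cv2.imread('pics/w4.png')
s=readout.observe();z=s['eef_pos'][2]-35
g=cv2.cvtColor(im,cv2.COLOR_BGR2GRAY); print(g[200,232:278],g[201,232:278]); print(g[205,232:278]); print(g[190,232:278])
n=np.array([np.sin(np.radians(88.2)),-np.cos(np.radians(88.2))])
L,Rr=slot(im,ci,range(100,190,8));A=cast(ci,L,40);B=cast(ci,Rr,40)
o=np.array([477.05,-167.3])
print('slot lateral',((A[:,:2]-o)@n).mean(),((B[:,:2]-o)@n).mean())
for r,zz in((203.5,z+8),(199.6,z)):
  h=cast(ci,[(155+350/4-.4,r),(155+451/4-.4,r)],zz); print('head lat',(h[:,:2]-o)@n,h.mean(0))
print('tcp lat',(s['eef_pos'][:2]-o)@n,s['eef_pos'])
mk=cast(ci,(155+155/4-.4,100+474/4-.4),46)[0];print('mark',mk)
E
```

```text
[170 171 174 176 176 176 170 143  89  39  51  84  96  97  98  98  98  99
  98  98  97  98  98  98  98  98  98  98  97  97  97  98  98  96 102 125
 153 165 167 166 165 165 163 162 162 162] [170 171 174 176 177 176 170 144  89  41  60  95 107 109 108 109 109 109
 109 108 109 108 108 109 109 110 108 109 108 108 108 108 109 108 108 123
 149 163 166 166 165 165 163 162 162 163]
[170 170 174 176 176 177 169 143  90  56  93 133 146 147 146 148 149 148
 148 147 146 146 146 147 148 148 149 147 146 146 146 148 145 139 136 139
 150 162 166 166 165 164 162 161 162 162]
[170 173 176 176 177 177 167 131  78  32  20  22  22  22  21  22  22  25
  24  25  24  25  25  24  23  22  23  23  22  23  23  23  22  28  66 118
 155 167 167 167 166 165 164 163 162 162]
slot lateral -7.938685245715678 8.121145032136114
head lat [-5.90754087  8.05699837] [ 478.61227364 -151.80295339   58.91477602]
head lat [-6.20899467  8.36132486] [ 478.59198483 -152.49428134   50.91477602]
tcp lat 0.6443457899288688 [ 477.65665134 -168.50957899   85.91477602]
mark [ 441.07725689 -165.06862398   46.        ]
```

```bash
python3 -m pendant '[0.002,-0.004,0.01,0,0,0,0,0.002,-0.004,0.02,0,0,0,0,0.002,-0.004,0.03,0,0,0,0,0.002,-0.004,0.038,0,0,0,0,0.002,-0.004,0.044,0,0,0,0,0.002,-0.004,0.044,0,0,0,0]';python3 -m pendant '[0,0,0.004,0,0,0,0,0,0,0.008,0,0,0,0,0,0,0.012,0,0,0,0,0,0,0.012,0,0,0,0]';python3 -c "
from h import *
plan((477.05,-166.9,57),-1.8)"
```

```text
time_s: 7.8
eef_pos: [475.7, -167.9, 73.6]
tcp_rot: [-0.0, 0.718, 0.696, -0.0]
wrist_force: [-0.5, -0.1, -1.5]
grip_width: 13.1
time_s: 8.2
eef_pos: [475.8, -167.8, 70.7]
tcp_rot: [-0.0, 0.718, 0.696, -0.0]
wrist_force: [1.0, -0.7, -1.4]
grip_width: 12.9
t 8.2 pos [ 475.8 -167.8   70.7] yaw -1.82 F [ 1.   -0.68 -1.4 ] w 12.9
shift mm [ 1.   1.2 13.7] frac [0.0039 0.0049 0.0548] turn deg [-0.01  0.   -0.02] frac [-0.0005  0.0001 -0.0007]
```

No vertical force, with the underside nominally 4 mm below the lip tops. Looking before I go deeper.

```bash
python3 - <<'E'
from h import *
ci,im=grab('wrist','w5'); 
plan((477.05,-166.9,57),-1.8)
cv2.imwrite('pics/w5c.png',cv2.resize(im[100:250,155:355],(800,600),interpolation=cv2.INTER_CUBIC))
E
```

```text
t 8.25 pos [ 475.9 -167.9   70.8] yaw -1.83 F [ 1.12 -0.79 -1.39] w 13.2
shift mm [ 1.   1.2 13.8] frac [0.004  0.0046 0.0552] turn deg [-0.    0.   -0.03] frac [-0.0002  0.     -0.0009]
```

View pics/w5c.png

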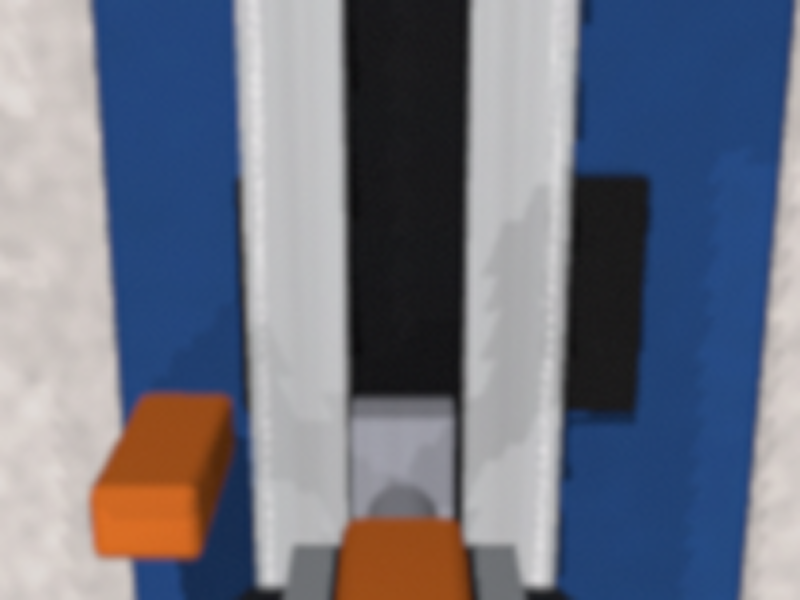

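The head is in the slot, at crop columns 352–452 against slot edges at 350–463. I'll shift it 0.75 mm right and lower it gently.

```bash
python3 -m pendant '[0,0.003,0,0,0,0,0,0,0.003,0.008,0,0,0,0,0.002,0.003,0.014,0,0,0,0,0.002,0.003,0.02,0,0,0,0,0.002,0.003,0.026,0,0,0,0,0.002,0.003,0.026,0,0,0,0]';python3 -m pendant '[0,0,0.006,0,0,0,0,0,0,0.012,0,0,0,0,0,0,0.018,0,0,0,0,0,0,0.018,0,0,0,0]';python3 -c "
from h import *
plan((477.05,-166.9,57),-1.8)"
```

```text
time_s: 8.85
eef_pos: [476.7, -167.4, 64.3]
tcp_rot: [-0.0, 0.718, 0.696, -0.0]
wrist_force: [-0.0, 0.5, 1.9]
grip_width: 13.1
time_s: 9.25
eef_pos: [476.7, -167.4, 59.8]
tcp_rot: [0.0, 0.718, 0.696, 0.0]
wrist_force: [-1.1, 0.5, 3.8]
grip_width: 13.4
t 9.25 pos [ 476.7 -167.4   59.8] yaw -1.83 F [-1.09  0.49  3.85] w 13.4
shift mm [0.5 0.3 2.8] frac [0.0021 0.0013 0.0111] turn deg [ 0.    0.   -0.03] frac [ 0.0001  0.0001 -0.0009]
```

```bash
python3 -m pendant '[0,0,0.006,0,0,0,0,0,0,0.011,0,0,0,0,0,0,0.011,0,0,0,0]'>/dev/null;python3 - <<'E'
from h import *
ci,im=grab('wrist','w6'); plan((477.05,-166.9,57),-1.8)
cv2.imwrite('pics/w6c.png',cv2.resize(im[100:250,155:355],(800,600),interpolation=cv2.INTER_CUBIC))
E
```

```text
t 9.6 pos [ 476.7 -167.4   57.1] yaw -1.83 F [-1.49  1.15  5.99] w 13.3
shift mm [0.5 0.3 0.1] frac [0.0022 0.0013 0.0004] turn deg [ 0.    0.   -0.03] frac [ 0.0001  0.0001 -0.001 ]
```

View pics/w6c.png

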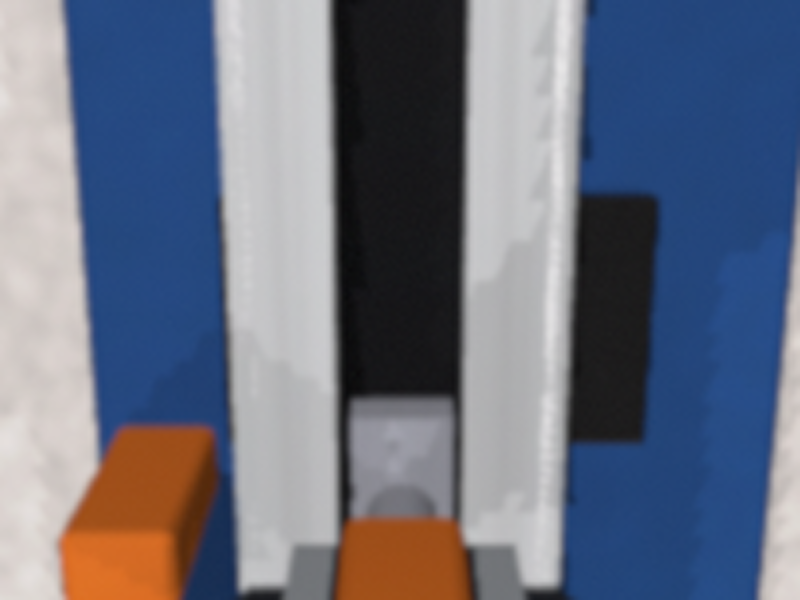

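The head is centred in the slot, the strip pushes back about 7 N and the head is about 18 mm below the lips. Turning in thirds.

```bash
python3 -m pendant '[0,0,0,0,0,0.2,0,0,0,0,0,0,0.4,0,0,0,0,0,0,0.6,0,0,0,0,0,0,0.8,0,0,0,0,0,0,1,0,0,0,0,0,0,1,0]';python3 -c "
from h import *
s=readout.observe();print(s['moment'])
plan((477.05,-166.9,57),-91.8)"
```

```text
time_s: 10.2
eef_pos: [477.3, -167.6, 57.4]
tcp_rot: [0.001, 0.875, 0.485, 0.0]
wrist_force: [-0.1, -0.0, 5.1]
grip_width: 13.3
[ 7.21363095e-02 -9.36395193e-05  1.06006318e-03]
t 10.2 pos [ 477.3 -167.6   57.4] yaw -32.04 F [-0.1  -0.02  5.06] w 13.3
shift mm [ 0.4 -0.6  0.4] frac [ 0.0018 -0.0025  0.0014] turn deg [ 7.000e-02 -5.000e-02  5.976e+01] frac [ 2.3000e-03 -1.5000e-03  1.9921e+00]
```

```bash
python3 -m pendant '[0,0,0,0,0,0.2,0,0,0,0,0,0,0.4,0,0,0,0,0,0,0.6,0,0,0,0,0,0,0.8,0,0,0,0,0,0,1,0,0,0,0,0,0,1,0]';python3 -c "
from h import *
s=readout.observe();print(s['moment'])
plan((477.05,-166.9,57),-91.8)"
```

```text
time_s: 10.8
eef_pos: [477.4, -167.7, 57.4]
tcp_rot: [0.001, 0.97, 0.242, 0.0]
wrist_force: [0.3, 0.3, 5.6]
grip_width: 13.2
[ 0.01008108  0.00551593 -0.02527255]
t 10.8 pos [ 477.4 -167.7   57.4] yaw -62.04 F [0.29 0.26 5.59] w 13.2
shift mm [ 0.1 -0.8  0.4] frac [ 0.0003 -0.0032  0.0014] turn deg [ 0.06 -0.06 29.76] frac [ 0.0021 -0.0019  0.9921]
```

```bash
python3 -m pendant '[0,0,0,0,0,0.2,0,0,0,0,0,0,0.4,0,0,0,0,0,0,0.6,0,0,0,0,0,0,0.8,0,0,0,0,0,0,0.99,0,0,0,0,0,0,0.99,0,0,0,0,0,0,0.99,0]';python3 - <<'E'
from h import *
s=readout.observe();print(s['moment'])
ci,im=grab('wrist','w7'); plan((477.05,-166.9,62),-91.8)
cv2.imwrite('pics/w7c.png',cv2.resize(im[100:325,105:405],(800,600),interpolation=cv2.INTER_CUBIC))
E
```

```text
time_s: 11.5
eef_pos: [477.3, -167.7, 57.4]
tcp_rot: [0.0, 1.0, -0.013, 0.001]
wrist_force: [-0.2, -0.4, 5.8]
grip_width: 13.3
[ 0.01217418 -0.00674542 -0.05098646]
t 11.55 pos [ 477.3 -167.7   57.4] yaw -91.53 F [0.84 0.05 5.05] w 13.3
shift mm [-0.3 -0.8 -4.6] frac [-0.0012 -0.0032 -0.0185] turn deg [ 0.05 -0.07  0.27] frac [ 0.0017 -0.0024  0.0091]
```

View pics/w7c.png

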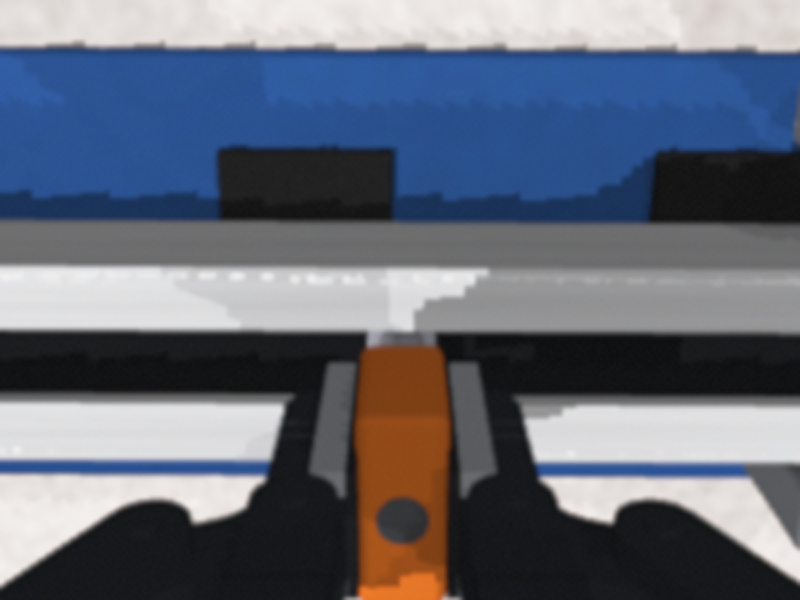

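The bar is crosswise and the head is under the lips. I'll ease up until the strip carries it, then open.

```bash
python3 -m pendant '[0,0,-0.006,0,0,0,0,0,0,-0.012,0,0,0,0,0,0,-0.018,0,0,0,0,0,0,-0.018,0,0,0,0]';python3 -m pendant '[0,0,0,0,0,0,0.05,0,0,0,0,0,0,0.1,0,0,0,0,0,0,0.2,0,0,0,0,0,0,0.35,0,0,0,0,0,0,0.35,0,0,0,0,0,0,0.35,0,0,0,0,0,0,0.35]';python3 - <<'E'
from h import *
ci,im=grab('wrist','w8'); plan((477.05,-166.9,62),-91.8)
cv2.imwrite('pics/w8c.png',cv2.resize(im[100:325,105:405],(800,600),interpolation=cv2.INTER_CUBIC))
E
```

```text
time_s: 11.95
eef_pos: [477.1, -167.6, 61.9]
tcp_rot: [0.0, 1.0, -0.013, 0.001]
wrist_force: [2.3, -1.0, 3.3]
grip_width: 13.5
time_s: 12.65
eef_pos: [476.4, -167.3, 61.5]
tcp_rot: [-0.0, 1.0, -0.013, -0.0]
wrist_force: [0.4, 0.5, 0.1]
grip_width: 29.9
t 12.7 pos [ 476.5 -167.3   61.5] yaw -91.53 F [-0.15 -0.27 -0.79] w 29.5
shift mm [ 0.5 -0.4 -0.5] frac [ 0.0021 -0.0018 -0.0021] turn deg [-0.    0.02  0.27] frac [-0.0001  0.0006  0.0091]
```

View pics/w8c.png

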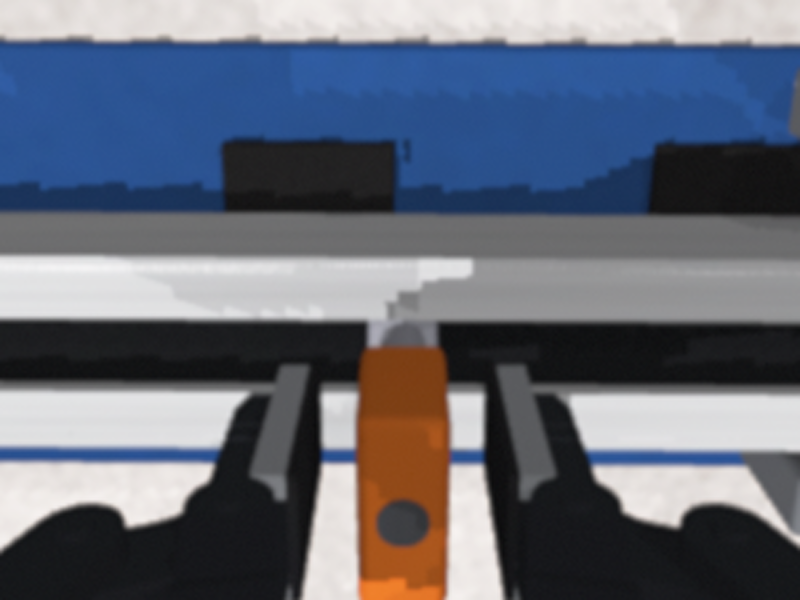

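The stud stands released. Retracting straight up and checking.

```bash
python3 -m pendant '[0,0,-0.04,0,0,0,0.35,0,0,-0.12,0,0,0,0.35,0,0,-0.25,0,0,0,0.35,0,0,-0.4,0,0,0,0.35,0,0,-0.5,0,0,0,0.35,0,0,-0.5,0,0,0,0.35,0,0,-0.5,0,0,0,0.35]';python3 - <<'E'
from h import *
cw,w=grab('wrist','w9');plan((477.05,-166.9,62),-91.8)
cs,s=grab('scene','s9'); 
cv2.imwrite('pics/c9.png',np.hstack([cv2.resize(w[100:325,155:355],(400,450)),cv2.resize(s[130:220,155:235],(400,450))]))
m=mask(w,*ORANGE);c,_=cv2.findContours(m,cv2.RETR_EXTERNAL,cv2.CHAIN_APPROX_NONE)
for k in c:
  if cv2.contourArea(k)>20: print(cv2.boundingRect(k),cv2.minAreaRect(k))
print('expect top',proj(cw,[[477.05,-167.3,96]]))
E
```

```text
time_s: 13.4
eef_pos: [477.0, -167.1, 187.0]
tcp_rot: [-0.001, 1.0, -0.013, 0.001]
wrist_force: [-0.2, 0.2, -0.4]
grip_width: 30.0
t 13.45 pos [ 476.5 -167.   186.3] yaw -91.5 F [-0.47  0.15  0.47] w 30.2
shift mm [  0.6  -0.  124.3] frac [ 2.500e-03 -1.000e-04  4.973e-01] turn deg [-0.05  0.01  0.3 ] frac [-0.0015  0.0003  0.0099]
(247, 170, 19, 49) ((256.0, 194.0), (48.0, 18.0), 90.0)
expect top [[256.73665398 193.75917312]]
```

View pics/c9.png

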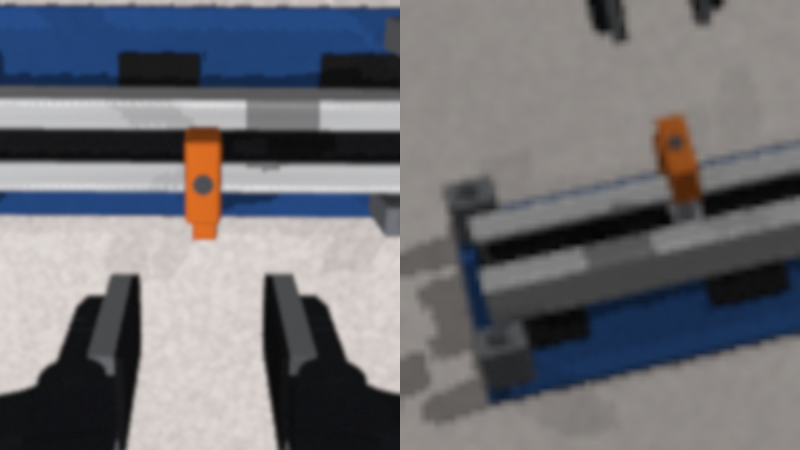

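```bash
python3 - <<'E'
from h import *
cw=vision.camera_info('wrist');cs=vision.camera_info('scene')
print(tri(cw,(256.1,191.7),cs,(209.8,158.2)))
from rig import hand_in
print(hand_in())
E
```

```text
[ 479.13164516 -166.81270158   98.92821205]
the job is handed in; nothing more can be done
None
```

I lifted the orange-handled stud out of its block and lowered it lengthwise through the slot beside the orange mark. I pressed it onto the sprung strip, turned it a quarter turn so the head sits under both lips, let go and raised the gripper. The job was handed in at about 13.5 s of the 64 s allowed; no verdict is reported.

**Pressing force:** the highest wrist reading was 6 N, roughly 7.5 N of push on the strip, against the 30 N limit.

**Last checks:**
- **Upright and crosswise:** in the last wrist and scene pictures the stud stands released, upright and crosswise, with the head beneath the lips. I judged this by eye and did not measure the tilt.
- **Position along the strut:** the top of the stud is at y ≈ -167 mm. The mark measured -165 to -167 mm in different views, so they are within about 2 mm.
- **Robot clear:** the gripper is about 125 mm above its release height and touches nothing.
- **Disagreement:** the two-view height of the stud's top came out at 99 mm against an expected 96 mm, and x at 479 mm against 477 mm. That is a little above the stated 2 mm camera calibration error; I put it down to pixel reading and did not check further.
- **Rack and bottles:** the arm did not go near them, but I took no separate measurement at the end to confirm they had not moved.

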